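Open the test fixture on the camera-assembly bench

TASK

Press down the orange release tab on the front of the test fixture so that its sprung lid pops up, then push the lid over until it lies fully open against its stop, and move clear. Only push with the fingers, gently: do not grip or lift anything, leave the little camera module in its nest untouched, and leave the things around the fixture where they are.

Things in the scene. Friction and masses are not known exactly. Their poses are not given: they have to be found in the camera images.
- fixture: Clamshell test fixture, black and grey box 130 x 112 x 45 mm (x, y, z), bolted down. Origin: centre of its underside, z up; -x is its front (orange tab, roughly facing the robot), +x its back (hinge). Steel hinge cheeks at the back corners, up to 57 mm high, out to y = +-68 mm. Inside, 25 mm above the bench and 10 mm in front of the origin, brass strips form the camera module's nest.
- tab_press (a point): Where to press: top of the orange tab, on its centre line, 108 mm in front of the fixture's origin, 32 mm above the bench. The tab is a plate 40 mm wide (y), 6 mm thick, free below, reaching 10 mm farther to the front and 35 mm back to its upright hook. Moves with the tab.
- tab_hook (a point): Top of the tab's orange hook, 60 mm above the bench, 40 mm wide (y); the hook spans 73 to 58 mm in front of the fixture's origin. Its nose holds down the lid's front edge until the tab is pressed, when it tips to the front. Moves with the tab.
- tab (a joint): Rotation of the tab (rad): 0 at rest, 0.40 pressed down to its stop; tab_press goes down about 15 mm for the full stroke. About 3 N at tab_press starts it moving, 4 to 6 N releases the lid (at 0.10 to 0.15 rad, 4 to 6 mm down), 7 to 9 N brings it to the stop. It springs back when let go.
- lid_edge (a point): Middle of the lid's lower front edge (farthest from the hinge), 122 mm from the hinge axis. The lid is an aluminium frame with a clear window, 127 x 96 x 7 mm. Shut, the edge is 62 mm in front of the fixture's origin and 46 mm above the bench. Moves and turns with the lid; its x axis points along the lid to the hinge.
- lid_hinge (a point): Centre of the lid's hinge axis, 60 mm behind the fixture's origin and 46 mm above the bench. The axis runs along the fixture's y. Does not move.
- lid (a joint): Lid angle (rad): 0 shut and latched, 1.90 fully open at its stop, leaning back past upright. Once released, a spring plunger lifts it to about 0.70, its edge then about 124 mm above the bench. Beyond that it turns freely, damped: its weight (about 100 g) brings it back onto the plunger if let go before upright (about 1.5), or carries it to the stop if beyond. About 1 N at the edge, along its arc, opens it.
- module: Camera module, green 40 x 40 x 6 mm board with a black lens 24 mm across, 13 mm high in all, loose in the brass nest under the lid. Origin at the centre of its underside, 25 mm above the bench. To be left alone.
- lens: Bystander: loose steel lens barrel, 32 mm across, 40 mm high, standing; origin at the centre of its underside.
- canister: Bystander: loose can, 48 mm across, 115 mm high, standing; origin at the centre of its underside.
- parts_bin: Bystander: loose yellow open parts bin, 85 x 75 x 35 mm; origin at the centre of its underside.
- gauge: Bystander: loose steel gauge bar, 100 x 22 x 12 mm, lying flat; origin at the centre of its underside.
Things that resemble listed ones, but are neither listed nor needed, are in the scene too. Of the things that look like the fixture, the smaller one is meant.

How it is judged:
On the way, in this order (a step that is already met when the one before it is completed fails the run):
1. the release tab is pressed down (value of joint tab above 0.06 rad).
2. the lid has sprung up off its latch (value of joint lid above 0.4 rad), for 0.1 s.
3. the lid is pushed over to fully open (value of joint lid above 1.8 rad), for 0.1 s.
At the end, for the whole second after the job is handed in: The lid stands fully open at its stop (joint above 1.80 of 1.90 rad), the tab has sprung back (below 0.05 rad), the camera module still lies flat in its nest, and the four bystanders are upright and within 20 mm of where they began (value of joint lid above 1.8 rad and value of joint tab below 0.05 rad and horizontal distance between module and fixture below 0.016 m and z of module in the frame of fixture below 0.029 m and angle between module's own z axis and vertical below 0.1 rad and distance of each of lens, canister, parts_bin, gauge from where it was at the start of the episode below 0.02 m and angle between each of lens, canister, parts_bin, gauge's own z axis and vertical below 0.2 rad); the robot touches nothing.
It fails at once if the camera module is lifted or knocked out of its nest (z of module in the frame of fixture above 0.031 m or angle between module's own z axis and vertical above 0.2 rad).
It fails at once if the robot touches the camera module (contact force between any of the fingers, the arm and module above 1 N).
It fails at once if a bystander is lifted, shoved more than 20 mm or knocked over (distance of any of lens, canister, parts_bin, gauge from where it was at the start of the episode above 0.02 m or angle between any of lens, canister, parts_bin, gauge's own z axis and vertical above 0.3 rad).
It fails at once if the tab or the lid is gripped or forced (more than 40 N from the fingers) (contact force between the fingers and tab above 40 N or contact force between the fingers and lid above 40 N).
It also fails if it takes over 45 s, if anything falls off the work surface, if the arm or the gripper's body presses on something with over 40 N, if the wrist force passes 120 N, or if a joint passes its speed limit or range.

ROBOT

A 7-joint arm with a two-finger parallel gripper is mounted at the origin on the work surface. World frame = base frame: x ahead of the robot, y to its left, z up, the work surface at z = 0. Lengths are in m, angles in rad, forces in N, time in s.
With the tool pointing down it reaches from about 0.425 to 0.95 m from the base axis. Payload 4.7 kg.
Tool frame: the origin (TCP) lies between the finger pads; the fingertips stand 25 mm ahead of it and the grasp point (between the pads) lies 6 mm ahead of it; z points along the fingers, x is the direction in which the jaws open and shut, and the axes are right-handed (so a half turn about z gives the same grasp; the last joint's range is limited). The gripper opens to 85 mm and grips with 20 to 120 N. Pads are 22 mm wide; open, the fingers measure 114 mm over their backs; the gripper's body (76 mm by 85 mm) begins 54 mm behind the grasp point. The pads swing forward as they close: fully open they stand 13 mm farther back than shut.
Start: joints at [1.163, 0.469, -0.049, 1.532, 0.024, 1.141, -0.082], TCP at [0.25, -0.627, 0.256] pointing down, gripper open.
Joint ranges: [-2.59, 2.59], [-0.33, 1.99], [-1.39, 1.29], [0.1, 2.45], [-1.04, 4.18], [0.21, 1.99], [-2.66, 2.66]. Speed limits (rad/s): [2.57, 2.57, 3.14, 3.14, 3.14, 3.14, 3.14].

INTERFACE

Orientations are given as [roll, pitch, yaw] about the fixed x, y, z axes, in that order (R = Rz(yaw) Ry(pitch) Rx(roll)).
In Python, from station import robot gives the robot as it stands.
- The arm moves only by the tool apply_moves, never from a script. Its argument "commands" is a list of rows, each an object with "travel": the shift along the tool's x, y, z scaled (see below), a list of three; "dr": the turn, a rotation vector about the tool's x, y, z scaled (see below), a list of three. In form: [{"travel": [tx, ty, tz], "dr": [wx, wy, wz]}, ...]. A call has 1 to 12 rows; each row is the pose to reach, as a shift and turn from the pose commanded when the call began, along the tool's axes at that moment, turning the shorter way round; what a row does not reach only later rows make up. The controller multiplies each number of a shift by 0.75 m and each number of a turn by pi rad. A row lasts 1/10 s, in which the tool goes at most 50 mm and 8.59 degrees, less where a joint would pass 70% of its speed; a pose out of reach is approached as far as the arm can. A call with a number of a shift or a turn outside -1 to 1 is refused whole. A call with a gripper value outside its range is refused whole. "grip" is the gripper command: -1 is shut, 1 is fully open, values between are in proportion, set as the call begins (left out, the last holds). The fingers move at their own pace and stop on an object; "force" is the grip in N (left out, the last holds). Time passes only in rows, so rows that repeat a pose let the fingers close. It gives the time, the measured TCP pose, the force and the opening at its end, in the units of the state.
- robot.sense(): the state, without advancing time (a new reading comes with each control period).
- robot.read_camera(name): name is "side" or "top"; returns the picture (420x560x3 uint8, red, green, blue); there is no depth.
- robot.camera_info(name): a dict with "mtx" (3x3 intrinsics, pixels), "k1" (the pictures are not rectified: a ray, as slopes to the right and down, at radius r is drawn at 1 + k1 r^2 times it, then the intrinsics apply), "xyz" and "orientation" of the camera in the world. Camera axes: x right, y down, z forward; pixel columns grow to the right and rows downward; lengths in m; the calibration is good to about 2 mm. A picture is of the moment at which its call begins. camera_info takes no time and is no camera call.
- robot.close_job(): hands the job in, once; it reports no verdict.
The state is a dict: "clock": time; "qpos": joint angles; "dq": joint speeds; "effort": joint torques, N m; "tool_pos": TCP position; "ee_rot": TCP orientation; "ft_force": force on the tool from outside, world axes, zero at the start; "torque": the same for the moment, N m; "gripper_width": finger opening in m.
Only numpy, scipy, OpenCV 4.12 (cv2) and the standard library are available. Lean on these libraries where they do the work, as an engineer would, in place of code of your own. Each camera call takes 0.05 s, during which the arm holds its last target. There are 200 camera calls.

## Working session

There is one attempt and no reset: what is moved stays moved. The work goes in short steps, Python scripts to look and compute and a tool call to move; the robot and the scene stay as the last step left them, time stands still between calls to the robot, and variables do not carry over. Pictures are saved under pics/ and viewed, about 8 in all and at most 12, crops included, and the job is handed in when it is done.

Besides the shell and the picture viewer there is one more tool, called after "Call:" as name(argument=value, ...), one argument or row to a line, values as JSON. apply_moves: Moves the arm, as the interface text tells. Shifts and turns lie within -1 to 1; 1 stands for 0.75 m of shift or pi rad of turn. Its arguments: {"type":"object","properties":{"commands":{"type":"array","items":{"type":"object","properties":{"travel":{"type":"array","items":{"type":"number"}},"dr":{"type":"array","items":{"type":"number"}}}}},"grip":{"type":"number"},"force":{"type":"number"}},"required":["commands"]}

```bash
mkdir -p pics; ls; python3 - <<'E'
from station import robot
import cv2
for n in("side","top"):
    im=robot.read_camera(n); cv2.imwrite(f"pics/{n}0.png",im[:,:,::-1]); print(n,robot.camera_info(n))
print(robot.sense())
E
```

```text
pics
side {'mtx': array([[401.16455879,   0.        , 276.85174897],
       [  0.        , 401.16455879, 212.05266572],
       [  0.        ,   0.        ,   1.        ]]), 'k1': -0.05335011906494218, 'xyz': array([0.2784268 , 0.88661893, 0.72366301]), 'orientation': array([-2.20153037,  0.008321  , -2.84469193])}
top {'mtx': array([[487.02771386,   0.        , 282.99298905],
       [  0.        , 487.02771386, 206.23818608],
       [  0.        ,   0.        ,   1.        ]]), 'k1': -0.179290290221368, 'xyz': array([0.39936516, 0.07930175, 1.09667218]), 'orientation': array([-2.99341781, -0.01838942, -1.57165648])}
{'clock': 0.1, 'qpos': array([ 1.16309641,  0.46937107, -0.04863484,  1.53353734,  0.02411661,
        1.14100005, -0.08228243]), 'dq': array([-0.00107057, -0.00081987, -0.00153138, -0.00161924, -0.00033782,
        0.00093298,  0.00118104]), 'effort': array([ 1.44211910e-03, -5.11514211e+01, -4.66828910e-02, -2.38390875e+01,
        1.08135823e-02,  4.34403264e-03, -2.90961043e-05]), 'tool_pos': array([ 0.24948042, -0.6267043 ,  0.25537524]), 'ee_rot': array([ 3.14153682e+00,  1.72856894e-03, -1.19190816e+00]), 'ft_force': array([ 0.74708952,  0.05018992, -0.21694379]), 'torque': array([ 0.01615499, -0.01856265, -0.00593512]), 'gripper_width': 0.08528045937115103}
```

View pics/top0.png

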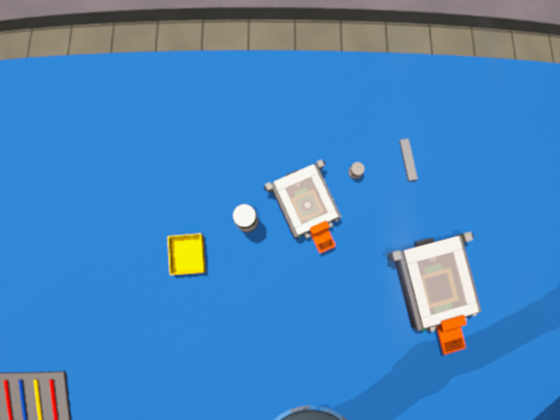

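View pics/side0.png

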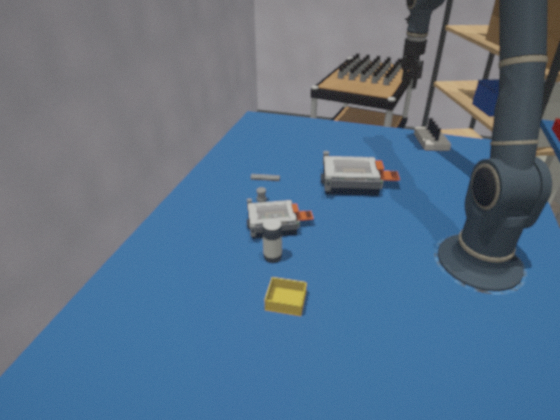

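Two candidates look like the fixture in the top view. The small one is at about (306,203) with its tab at (322,238), and the large one is at (438,285) with its tab at (452,335). The description picks the smaller. The bystanders are the can (245,217), bin (186,255), lens (357,170) and gauge (408,160).

```bash
cat > h.py <<'E'
import numpy as np, cv2
from scipy.spatial.transform import Rotation as R
from station import robot
def cam(n):
    c=robot.camera_info(n); return c["mtx"],np.array([c["k1"],0,0,0.]),np.array(c["xyz"]),R.from_euler("xyz",c["orientation"]).as_matrix()
def ray(n,px,z):
    K,d,p,M=cam(n); px=np.asarray(px,float).reshape(-1,1,2)
    u=cv2.undistortPoints(px,K,d)[:,0]; v=np.c_[u,np.ones(len(u))]@M.T
    return p+v*((z-p[2])/v[:,2:])
def proj(n,P):
    K,d,p,M=cam(n); return cv2.projectPoints(np.asarray(P,float).reshape(-1,3),cv2.Rodrigues(M.T)[0],-M.T@p,K,d)[0][:,0]
E
python3 - <<'E'
from h import *
im=cv2.imread("pics/top0.png"); hsv=cv2.cvtColor(im,cv2.COLOR_BGR2HSV)
def comp(m,box):
    x0,y0,x1,y1=box; k=np.zeros_like(m); k[y0:y1,x0:x1]=m[y0:y1,x0:x1]
    c=max(cv2.findContours(k,cv2.RETR_EXTERNAL,cv2.CHAIN_APPROX_NONE)[0],key=cv2.contourArea); return c
w=comp(cv2.inRange(hsv,(0,0,180),(180,60,255)),(262,155,345,245))
lid=ray("top",w.reshape(-1,2),0.053)
r=cv2.minAreaRect(lid[:,:2].astype(np.float32)*1000); print("lid rect mm",r, cv2.boxPoints(r).round(1).tolist())
o=comp(cv2.inRange(hsv,(2,180,90),(14,255,255)),(300,215,345,260))
pl=ray("top",o.reshape(-1,2),0.035); r2=cv2.minAreaRect(pl[:,:2].astype(np.float32)*1000); print("tab",r2,cv2.boxPoints(r2).round(1).tolist())
for nme,px,z in(("cheekL",(269,187),.057),("cheekR",(321,164),.057),("can",(245,214),.115),("lens",(357,168),.04),("gauge",(408,160),.012),("bin",(186,255),.035)): print(nme,ray("top",px,z).round(3))
cv2.imwrite("pics/crop.png",cv2.resize(im[145:270,220:380],None,fx=5,fy=5,interpolation=cv2.INTER_CUBIC)[:600])
E
```

```text
lid rect mm ((572.1527099609375, 11.023025512695312), (128.91932678222656, 99.8943099975586), 24.176654815673828) [[492.8999938964844, 30.200000762939453], [533.7999877929688, -60.900001525878906], [651.4000244140625, -8.100000381469727], [610.5, 83.0]]
tab ((491.345703125, -26.8697509765625), (58.15555191040039, 41.874935150146484), 22.89841079711914) [[456.3999938964844, -18.899999618530273], [472.70001220703125, -57.5], [526.2999877929688, -34.79999923706055], [510.0, 3.700000047683716]]
cheekL [[0.597 0.09  0.057]]
cheekR [[ 0.648 -0.024  0.057]]
can [[0.53  0.138 0.115]]
lens [[ 0.644 -0.106  0.04 ]]
gauge [[ 0.671 -0.232  0.012]]
bin [[0.45  0.272 0.035]]
```

View pics/crop.png

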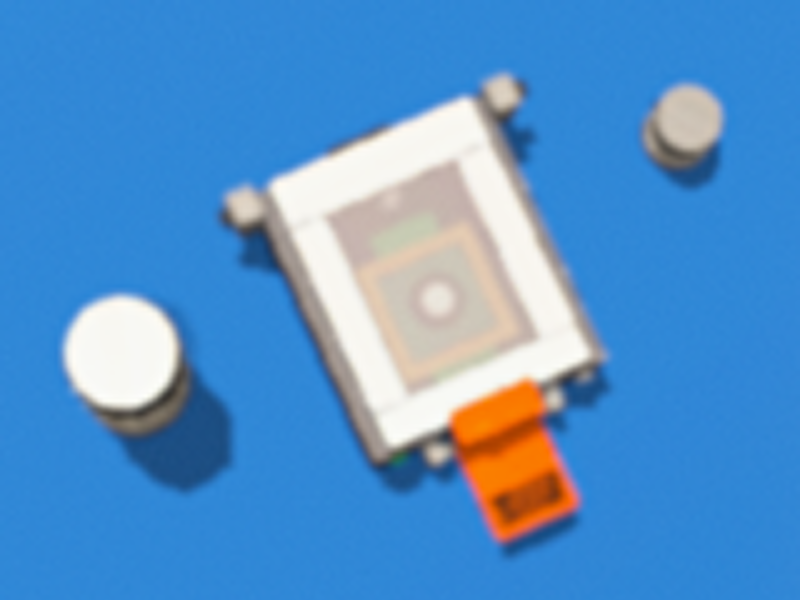

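Crop shows the small fixture: clear lid, nest and lens inside, orange hook and tab to the lower right. The rectified lid is 129 x 100 mm (given 127 x 96) and the tab 42 mm wide. The lid, cheeks and tab front edge agree on origin ≈ (0.570, 0.010) and yaw 24.2°, so the choice is confirmed.

```bash
cat >> h.py <<'E'
O=np.array([.570,.010]); YAW=np.radians(24.2)
def go(pts):  # fixture x', y', tip height -> numbers of travel / dr from the present pose
    s=robot.sense(); M=R.from_euler("xyz",s["ee_rot"]); T=R.from_euler("xyz",[np.pi,0,YAW-np.pi/2])
    print("tcp",s["tool_pos"].round(4),"F",s["ft_force"].round(2),"t",s["clock"],"w",round(s["gripper_width"],4),"dr",((M.inv()*T).as_rotvec()/np.pi).round(4))
    c,n=np.cos(YAW),np.sin(YAW)
    for x,y,z in pts:
        P=np.r_[O+np.array([[c,-n],[n,c]])@[x,y],z+.025]
        print((x,y,z),P.round(3),(M.inv().apply(P-s["tool_pos"])/.75).round(4))
E
python3 -c "
from h import *
go([(-.112,0,.23),(-.112,0,.08)])"
```

```text
tcp [ 0.2495 -0.6267  0.2554] F [ 0.75  0.05 -0.22] t 0.1 w 0.0853 dr [ 0.      0.0006 -0.0138]
(-0.112, 0, 0.23) [ 0.468 -0.036  0.255] [-0.6242 -0.5619  0.0015]
(-0.112, 0, 0.08) [ 0.468 -0.036  0.105] [-0.6238 -0.5619  0.2015]
```

Call:
apply_moves(
  commands=[
    {"travel":[-0.624,-0.562,0.0],"dr":[0,0.0006,-0.014]},
    {"travel":[-0.624,-0.562,0.0],"dr":[0,0.0006,-0.014]},
    {"travel":[-0.624,-0.562,0.0],"dr":[0,0.0006,-0.014]},
    {"travel":[-0.624,-0.562,0.0],"dr":[0,0.0006,-0.014]},
    {"travel":[-0.624,-0.562,0.0],"dr":[0,0.0006,-0.014]},
    {"travel":[-0.624,-0.562,0.0],"dr":[0,0.0006,-0.014]},
    {"travel":[-0.624,-0.562,0.0],"dr":[0,0.0006,-0.014]},
    {"travel":[-0.624,-0.562,0.0],"dr":[0,0.0006,-0.014]},
    {"travel":[-0.624,-0.562,0.0],"dr":[0,0.0006,-0.014]},
    {"travel":[-0.624,-0.562,0.0],"dr":[0,0.0006,-0.014]},
    {"travel":[-0.624,-0.562,0.0],"dr":[0,0.0006,-0.014]},
    {"travel":[-0.624,-0.562,0.0],"dr":[0,0.0006,-0.014]},
  ],
  grip=-1,
  force=20,
)

```text
clock: 1.3
tool_pos: [0.4579, -0.0626, 0.2563]
ee_rot: [3.142, -0.002, -1.148]
ft_force: [0.8, -0.7, 0.1]
gripper_width: 0.0002
```

```bash
python3 -c "
from h import *
go([(-.112,0,.15),(-.112,0,.06)])"
```

```text
tcp [ 0.4579 -0.0626  0.2563] F [ 0.81 -0.7   0.14] t 1.3 w 0.0002 dr [ 0.     -0.0008  0.    ]
(-0.112, 0, 0.15) [ 0.468 -0.036  0.175] [-0.0272 -0.0266  0.1084]
(-0.112, 0, 0.06) [ 0.468 -0.036  0.085] [-0.0275 -0.0267  0.2284]
```

Call:
apply_moves(
  commands=[
    {"travel":[-0.027,-0.027,0.06]},
    {"travel":[-0.027,-0.027,0.12]},
    {"travel":[-0.027,-0.027,0.17]},
    {"travel":[-0.027,-0.027,0.22]},
    {"travel":[-0.027,-0.027,0.22]},
    {"travel":[-0.027,-0.027,0.22]},
  ],
)

```text
$.commands[0]: bad value
```

```bash
python3 - <<'E'
from h import *
go([(-.112,0,.035),(-.112,0,.024)])
a=robot.read_camera("side"); b=robot.read_camera("top")
f=lambda i,y,x:cv2.resize(i[y:y+120,x:x+120,::-1],(400,400),interpolation=cv2.INTER_CUBIC)
cv2.imwrite("pics/p1.png",np.hstack([f(a,150,230),f(b,150,260)]))
E
```

```text
tcp [ 0.4579 -0.0626  0.2563] F [ 0.81 -0.7   0.14] t 1.3 w 0.0002 dr [ 0.     -0.0008  0.    ]
(-0.112, 0, 0.035) [ 0.468 -0.036  0.06 ] [-0.0276 -0.0267  0.2617]
(-0.112, 0, 0.024) [ 0.468 -0.036  0.049] [-0.0276 -0.0267  0.2764]
```

View pics/p1.png

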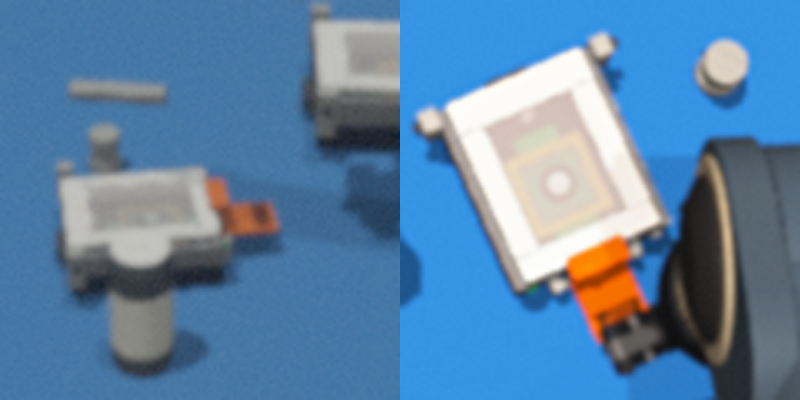

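The move was refused because a row must have "dr". The picture shows the gripper still high and short of the tab at (630,340), with nothing disturbed. I'll re-read the pose and send it again.

```bash
python3 -c "
from h import *
go([(-.112,0,.06),(-.112,0,.024)])"
```

```text
tcp [ 0.4595 -0.0571  0.2567] F [-1.11 -0.55 -0.49] t 1.4 w 0.0001 dr [-0.0009  0.      0.004 ]
(-0.112, 0, 0.06) [ 0.468 -0.036  0.085] [-0.021  -0.0214  0.229 ]
(-0.112, 0, 0.024) [ 0.468 -0.036  0.049] [-0.021  -0.0212  0.277 ]
```

Call:
apply_moves(
  commands=[
    {"travel":[-0.021,-0.021,0.05],"dr":[0,0,0.004]},
    {"travel":[-0.021,-0.021,0.11],"dr":[0,0,0.004]},
    {"travel":[-0.021,-0.021,0.17],"dr":[0,0,0.004]},
    {"travel":[-0.021,-0.021,0.229],"dr":[0,0,0.004]},
    {"travel":[-0.021,-0.021,0.229],"dr":[0,0,0.004]},
    {"travel":[-0.021,-0.021,0.229],"dr":[0,0,0.004]},
    {"travel":[-0.021,-0.021,0.229],"dr":[0,0,0.004]},
  ],
)

```text
clock: 2.1
tool_pos: [0.4675, -0.0441, 0.0866]
ee_rot: [-3.138, -0.004, -1.161]
ft_force: [-0.1, -0.7, -0.6]
gripper_width: -0.0004
```

```bash
python3 - <<'E'
from h import *
a=robot.read_camera("side"); b=robot.read_camera("top")
go([(-.112,0,.034),(-.112,0,.024)])
f=lambda i,y,x:cv2.resize(i[y:y+120,x:x+120,::-1],(400,400),interpolation=cv2.INTER_CUBIC)
cv2.imwrite("pics/p2.png",np.hstack([f(a,150,230),f(b,150,260)]))
E
```

```text
tcp [ 0.4676 -0.0442  0.0868] F [ 0.37  0.1  -0.  ] t 2.2 w -0.0001 dr [-0.0013 -0.0015 -0.004 ]
(-0.112, 0, 0.034) [ 0.468 -0.036  0.059] [-0.0101 -0.0046  0.0371]
(-0.112, 0, 0.024) [ 0.468 -0.036  0.049] [-0.0102 -0.0045  0.0504]
```

View pics/p2.png

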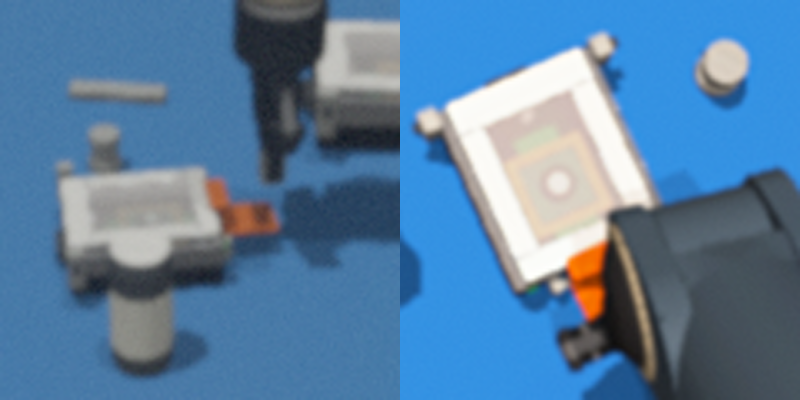

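The closed fingers hang just above and outside of the tab's end (side view, tip at (270,180), tab at (262,218)). Next I centre them and press gently.

Call:
apply_moves(
  commands=[
    {"travel":[-0.01,-0.0045,0.01],"dr":[-0.001,-0.001,-0.004]},
    {"travel":[-0.01,-0.0045,0.02],"dr":[-0.001,-0.001,-0.004]},
    {"travel":[-0.01,-0.0045,0.033],"dr":[-0.001,-0.001,-0.004]},
    {"travel":[-0.01,-0.0045,0.036],"dr":[-0.001,-0.001,-0.004]},
    {"travel":[-0.01,-0.0045,0.039],"dr":[-0.001,-0.001,-0.004]},
    {"travel":[-0.01,-0.0045,0.042],"dr":[-0.001,-0.001,-0.004]},
    {"travel":[-0.01,-0.0045,0.045],"dr":[-0.001,-0.001,-0.004]},
    {"travel":[-0.01,-0.0045,0.048],"dr":[-0.001,-0.001,-0.004]},
  ],
)

```text
clock: 3.0
tool_pos: [0.4646, -0.0362, 0.0482]
ee_rot: [3.135, 0.002, -1.148]
ft_force: [-5.3, -1.1, 6.6]
gripper_width: 0.0001
```

```bash
python3 - <<'E'
from h import *
a=robot.read_camera("side"); cv2.imwrite("pics/s3.png",a[:,:,::-1])
go([(-.112,0,.024),(-.112,0,.020)])
E
```

```text
tcp [ 0.4646 -0.0362  0.0479] F [-4.03 -1.31  4.97] t 3.05 w 0.0003 dr [0.002  0.0006 0.    ]
(-0.112, 0, 0.024) [ 0.468 -0.036  0.049] [ 0.0014 -0.0041 -0.0015]
(-0.112, 0, 0.02) [ 0.468 -0.036  0.045] [ 0.0014 -0.0041  0.0039]
```

```bash
python3 - <<'E'
import cv2
a=cv2.imread("pics/s3.png"); cv2.imwrite("pics/s3c.png",cv2.resize(a[130:280,210:370],None,fx=4,fy=4,interpolation=cv2.INTER_CUBIC))
E
```

```text
(no output)
```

View pics/s3c.png

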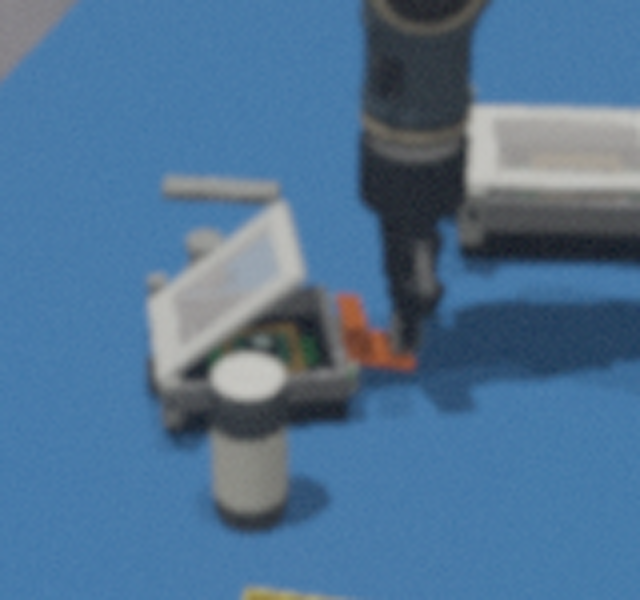

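The lid has sprung up to about 0.7 rad, with its edge at crop (290,205). The tab is pressed and the nest is undisturbed. Next I rise in front of the lid.

Call:
apply_moves(
  commands=[
    {"travel":[0,0,-0.03],"dr":[0,0,0]},
    {"travel":[0,0,-0.065],"dr":[0,0,0]},
    {"travel":[0,0,-0.108],"dr":[0,0,0]},
    {"travel":[0,0,-0.108],"dr":[0,0,0]},
    {"travel":[0,0,-0.108],"dr":[0,0,0]},
    {"travel":[0,0,-0.108],"dr":[0,0,0]},
  ],
)

```text
clock: 3.65
tool_pos: [0.4661, -0.0358, 0.1288]
ee_rot: [3.138, 0.002, -1.148]
ft_force: [0.1, 0.1, -0.9]
gripper_width: 0.0001
```

```bash
python3 - <<'E'
from h import *
p=[]
for th in (.65,.8,.95,1.1,1.25,1.4,1.55,1.65,1.75):
    # finger front face (11 mm ahead of its axis) follows the edge, tip 20 mm below it; past upright tip meets the lid's face
    x=.06-.122*np.cos(min(th,9))-.011; z=.046+.122*np.sin(th)-.020
    if th>1.5: z=.145; x=.06-.011+(z-.046)/np.tan(th)*-1
    p.append((round(x,4),0,round(z,4)))
go([(-.075,0,.104)]+p)
E
```

```text
tcp [ 0.4661 -0.0358  0.1288] F [ 0.12  0.11 -0.88] t 3.65 w 0.0001 dr [0.0011 0.0005 0.0001]
(-0.075, 0, 0.104) [ 0.502 -0.021  0.129] [ 0.0011 -0.0513 -0.0004]
(np.float64(-0.0481), 0, np.float64(0.0998)) [ 0.526 -0.01   0.125] [ 0.0011 -0.0872  0.005 ]
(np.float64(-0.036), 0, np.float64(0.1135)) [ 0.537 -0.005  0.138] [ 0.0011 -0.1033 -0.0133]
(np.float64(-0.022), 0, np.float64(0.1252)) [0.55  0.001 0.15 ] [ 0.0011 -0.1219 -0.029 ]
(np.float64(-0.0063), 0, np.float64(0.1347)) [0.564 0.007 0.16 ] [ 0.001  -0.1428 -0.0417]
(np.float64(0.0105), 0, np.float64(0.1418)) [0.58  0.014 0.167] [ 0.001  -0.1652 -0.0512]
(np.float64(0.0283), 0, np.float64(0.1462)) [0.596 0.022 0.171] [ 0.001  -0.1889 -0.0572]
(np.float64(0.0469), 0, 0.145) [0.613 0.029 0.17 ] [ 0.001  -0.2137 -0.0557]
(np.float64(0.0569), 0, 0.145) [0.622 0.033 0.17 ] [ 0.001  -0.227  -0.0557]
(np.float64(0.0669), 0, 0.145) [0.631 0.037 0.17 ] [ 0.0011 -0.2403 -0.0558]
```

Call:
apply_moves(
  commands=[
    {"travel":[0.001,-0.025,0],"dr":[0.001,0,0]},
    {"travel":[0.001,-0.051,0],"dr":[0.001,0,0]},
    {"travel":[0.001,-0.07,0.003],"dr":[0.001,0,0]},
    {"travel":[0.001,-0.08,0.005],"dr":[0.001,0,0]},
    {"travel":[0.001,-0.087,0.005],"dr":[0.001,0,0]},
    {"travel":[0.001,-0.095,-0.004],"dr":[0.001,0,0]},
    {"travel":[0.001,-0.103,-0.013],"dr":[0.001,0,0]},
    {"travel":[0.001,-0.112,-0.021],"dr":[0.001,0,0]},
    {"travel":[0.001,-0.122,-0.029],"dr":[0.001,0,0]},
    {"travel":[0.001,-0.132,-0.036],"dr":[0.001,0,0]},
    {"travel":[0.001,-0.143,-0.042],"dr":[0.001,0,0]},
  ],
)

```text
clock: 4.75
tool_pos: [0.5652, 0.0077, 0.1615]
ee_rot: [-3.141, 0.001, -1.148]
ft_force: [-0.1, -1.2, 0.4]
gripper_width: -0.0002
```

```bash
python3 - <<'E'
from h import *
a=robot.read_camera("side"); cv2.imwrite("pics/s4.png",cv2.resize(a[130:280,210:370,::-1],None,fx=4,fy=4,interpolation=cv2.INTER_CUBIC))
go([(.0105,0,.142),(.028,0,.146),(.047,0,.145),(.057,0,.145),(.067,0,.145),(.075,0,.145)])
E
```

```text
tcp [0.5671 0.0086 0.1622] F [0.96 0.14 1.03] t 4.8 w -0.0003 dr [-0.0012  0.0001  0.0003]
(0.0105, 0, 0.142) [0.58  0.014 0.167] [-0.0001 -0.0184 -0.0063]
(0.028, 0, 0.146) [0.596 0.021 0.171] [-0.     -0.0417 -0.0115]
(0.047, 0, 0.145) [0.613 0.029 0.17 ] [-0.     -0.067  -0.0101]
(0.057, 0, 0.145) [0.622 0.033 0.17 ] [-0.     -0.0804 -0.0101]
(0.067, 0, 0.145) [0.631 0.037 0.17 ] [ 0.     -0.0937 -0.01  ]
(0.075, 0, 0.145) [0.638 0.041 0.17 ] [ 0.     -0.1044 -0.01  ]
```

View pics/s4.png

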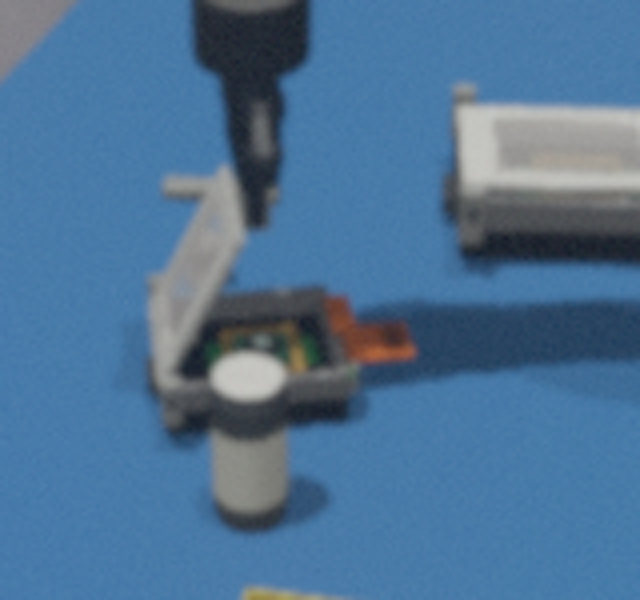

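The fingers hold the lid at about 1.1 rad, with the edge at crop (228,170) and the finger tip at (255,225). The tab has sprung back. I continue over the top.

Call:
apply_moves(
  commands=[
    {"travel":[0,-0.009,-0.003],"dr":[-0.001,0,0]},
    {"travel":[0,-0.018,-0.006],"dr":[-0.001,0,0]},
    {"travel":[0,-0.03,-0.009],"dr":[-0.001,0,0]},
    {"travel":[0,-0.042,-0.01],"dr":[-0.001,0,0]},
    {"travel":[0,-0.054,-0.01],"dr":[-0.001,0,0]},
    {"travel":[0,-0.067,-0.01],"dr":[-0.001,0,0]},
    {"travel":[0,-0.08,-0.01],"dr":[-0.001,0,0]},
    {"travel":[0,-0.087,-0.01],"dr":[-0.001,0,0]},
    {"travel":[0,-0.094,-0.01],"dr":[-0.001,0,0]},
    {"travel":[0,-0.094,-0.01],"dr":[-0.001,0,0]},
  ],
)

```text
clock: 5.8
tool_pos: [0.6293, 0.037, 0.1681]
ee_rot: [3.139, 0.001, -1.148]
ft_force: [0.2, -0.6, 0.2]
gripper_width: -0.0003
```

Call:
apply_moves(
  commands=[
    {"travel":[0,0.03,0],"dr":[0,0,0]},
    {"travel":[0,0.08,0],"dr":[0,0,0]},
    {"travel":[0,0.13,-0.03],"dr":[0,0,0]},
    {"travel":[0,0.18,-0.06],"dr":[0,0,0]},
    {"travel":[0,0.22,-0.1],"dr":[0,0,0]},
    {"travel":[0,0.22,-0.1],"dr":[0,0,0]},
    {"travel":[0,0.22,-0.1],"dr":[0,0,0]},
    {"travel":[0,0.22,-0.1],"dr":[0,0,0]},
    {"travel":[0,0.22,-0.1],"dr":[0,0,0]},
  ],
)

```text
clock: 6.7
tool_pos: [0.4788, -0.0306, 0.2426]
ee_rot: [3.137, 0.003, -1.147]
ft_force: [0.9, -0.0, 1.1]
gripper_width: -0.0001
```

```bash
python3 - <<'E'
from h import *
a=robot.read_camera("side"); b=robot.read_camera("top")
f=lambda i,y,x:cv2.resize(i[y:y+140,x:x+140,::-1],(400,400),interpolation=cv2.INTER_CUBIC)
cv2.imwrite("pics/p5.png",np.hstack([f(a,135,220),f(b,130,240)]))
go([])
E
```

```text
tcp [ 0.4787 -0.0307  0.2427] F [-0.22  0.6  -0.46] t 6.8 w -0.0002 dr [0.0015 0.0009 0.0005]
```

View pics/p5.png

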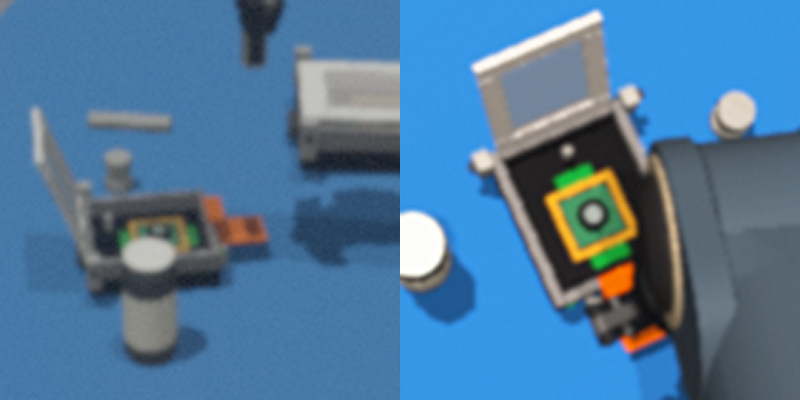

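The lid leans back past upright, the module sits in its nest, the tab is back up and the arm is clear. Before handing in, I check the lid angle numerically from its far edge, and the bystanders against the first picture.

```bash
python3 - <<'E'
from h import *
c,n=np.cos(YAW),np.sin(YAW); 
def W(x,y,z): return np.r_[O+np.array([[c,-n],[n,c]])@[x,y],z]
print("seen top-view far edge", (240+.35*137.5,130+.35*40))
for th in(1.7,1.8,1.9): # outer top corner, 7 mm outside the lower face
    x=.06-.122*np.cos(th)+.007*np.sin(th); z=.046+.122*np.sin(th)+.007*np.cos(th)
    print(th,proj("top",W(x,0,z)).round(1),proj("side",W(x,.048,z)).round(1))
print("seen side corner",(220+.35*36,135+.35*108))
a0=cv2.imread("pics/side0.png"); a=robot.read_camera("side")[:,:,::-1]
for k,(x,y,w,h) in dict(can=(258,222,28,40),bin=(262,275,48,42),lens=(254,186,14,14),gauge=(248,172,34,10)).items():
    t=a0[y:y+h,x:x+w]; m=cv2.matchTemplate(a[y-8:y+h+8,x-8:x+w+8].copy(),t,cv2.TM_CCOEFF_NORMED); l=cv2.minMaxLoc(m); print(k,"shift px",np.array(l[3])-8,round(l[1],2))
E
```

```text
seen top-view far edge (288.125, 144.0)
1.7 [[292.2 152.5]] [[240.3 188.8]]
1.8 [[289.6 147.5]] [[235.8 190.1]]
1.9 [[287.2 143. ]] [[231.4 191.8]]
seen side corner (232.6, 172.8)
can shift px [0 0] 0.97
bin shift px [0 0] 1.0
lens shift px [0 0] 1.0
gauge shift px [0 0] 0.99
```

```bash
python3 -c "
from station import robot
print(robot.close_job())"
```

```text
the job is handed in; nothing more can be done
None
```

I pressed the small fixture's tab with the closed fingers, and the lid sprung up. I then pushed it along its arc past upright to its stop, backed clear and handed the job in at about 7 s on the robot's clock. The highest wrist force I read, at the end of the press, was about 8.5 N in all; contact forces in between were not logged.

**Last checks:**
- **Lid:** the far edge in the top view is at (288.1, 144.0). The prediction for 1.90 rad is (287.2, 143.0), so the lid is at about 1.88 rad.
- **Lid, side view:** this check doesn't confirm the angle. The column roughly agrees, but the row is about 19 px off, most likely because I predicted the near corner and picked the far one. I did not follow it up.
- **Tab and module:** by eye, the tab is back up and the module is in its nest. I did not measure either.
- **Bystanders:** all four show 0 px shift against the first side picture.
- **Arm:** clear of everything, with wrist force at noise level.

One move was refused for lack of "dr", which did nothing to the scene, and I re-sent it.

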